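# Dispense one tube cap and nudge it onto the round mat

### The arm

A 7-joint arm with a two-finger parallel gripper is mounted at the origin on the work surface. World frame = base frame: x ahead of the robot, y to its left, z up, the work surface at z = 0. Lengths are in m, angles in rad, forces in N, time in s.
With the tool pointing down it reaches from about 0.4 to 0.875 m from the base axis. Payload 6.5 kg.
Tool frame: the origin (TCP) lies at the very end of the fingers, on their centre line; the grasp point (between the pads) lies 19 mm behind it (arm.grip_depth is the x of the grasp point in the tool frame, in m); x points along the fingers, z is the direction in which the jaws open and shut, and the axes are right-handed (so a half turn about x gives the same grasp; the last joint's range is limited). The gripper opens to 85 mm and grips with 20 to 120 N. Pads are 22 mm wide; open, the fingers measure 114 mm over their backs; the gripper's body (76 mm by 85 mm) begins 54 mm behind the grasp point. The pads swing forward as they close: fully open they stand 13 mm farther back than shut.
Start: joints at [1.184, 0.536, -0.004, 1.538, 0.003, 1.067, -0.071], TCP at [0.205, -0.617, 0.231] pointing down, gripper open.
Joint ranges: [-2.7, 2.7], [-0.37, 2.16], [-1.27, 1.26], [0.24, 2.4], [-1.31, 4.45], [0.19, 1.91], [-2.76, 2.76]. Speed limits (rad/s): [2.39, 2.39, 3.14, 3.14, 3.14, 3.14, 3.14].

### API

Orientations are given as a unit quaternion [x, y, z, w].
In Python, from bench import arm, cams, order, finder gives the robot as it stands.
- The arm moves only by the tool carry_out, never from a script. Its argument "increments" is a list of rows, each a list of 3 entries, a list of its own where there are three numbers: the finger opening in mm, from 0 to 85.4, then the shift along the tool's x, y, z in mm, then the turn about the tool's x in degrees. In form: [[fingers, [tx, ty, tz], yaw], ...]. A call has 1 to 10 rows; each row shifts and turns the pose as measured when the row begins, along the tool's axes as they then stand; what a row does not reach is not made up. A row lasts 1/10 s, in which the tool goes at most 50 mm and 8.59 degrees, less where a joint would pass 70% of its speed; a pose out of reach is approached as far as the arm can. A call is refused whole if a number of a shift passes 50 or a number of a turn 8.59, either way. A call with a gripper value outside its range is refused whole. The fingers move at their own pace and stop on an object; "newtons" is the grip in N (left out, the last holds). Time passes only in rows, so rows that do not move let the fingers close. It gives the time, the measured TCP pose, the force and the opening at its end, in the units of the state.
- arm.sense(): the state, without advancing time (a new reading comes with each control period).
- cams.read_camera(name): name is "scene" or "side" or "wrist"; returns a dict with "color" (420x560x3 uint8, red, green, blue), "depth" (420x560 float32, m along the optical axis (not along the pixel's ray), 0 where there is no reading), "mtx" (3x3 intrinsics, pixels), "dist" ([k1, k2, p1, p2, k3] as OpenCV has them; the pictures are not rectified), "world_from_camera" (4x4, takes a point from camera to world coordinates). Camera axes: x right, y down, z forward; pixel columns grow to the right and rows downward; lengths in m; the calibration is good to about 2 mm. A picture is of the moment at which its call begins.
- order.close_job(): hands the job in, once; it reports no verdict.
Trained networks look in a picture, given as the dict that the camera call returned (one of the last four; its "shot" number tells which), for a name from the list of things; names that differ only in an ending like _2 or _b are one class to them, and where a whole thing is asked for, a point or a joint stands for the part that bears it (a point fixed in the world has none). Each returns a list of dicts, best first, with "conf" (0 to 1); they miss things now and then, are a little off and sometimes report something else, mostly with a low value. They report only what shows in the picture. A call takes as long as a camera call. They do not tell look-alikes from the thing itself.
- finder.boxes_of(thing, picture): "point" ([column, row] in pixels, amid what is visible of it).
- finder.regions_of(thing, picture): "pixels" (420x560 bool, what is visible of it) and "point" ([column, row] in pixels, amid what is visible of it).
The state is a dict: "time": time; "q": joint angles; "joint_velocities": joint speeds; "joint_torque": joint torques, N m; "tool_pos": TCP position; "ee_rot": TCP orientation; "wrist_force": force on the tool from outside, world axes, zero at the start; "moment": the same for the moment, N m; "grip_width": finger opening in m.
Only numpy, scipy, OpenCV 4.12 (cv2) and the standard library are available. Lean on these libraries where they do the work, as an engineer would, in place of code of your own. Each camera call takes 0.05 s, during which the arm holds its last target.

### The job

Press the plunger of the cap dispenser all the way down and let it spring back, so that just one orange cap comes out onto the bench. Then push that cap along the bench with the fingers, without lifting it, until it lies flat and wholly on the round mat (not the square one). The other caps stay in the dispenser, and everything else on the bench stays where it is.

Things in the scene. Friction and masses are not known exactly. Their poses are not given: they have to be found in the camera images.
- dispenser: Tube cap dispenser fixed to the bench: white housing 124 x 60 x 64 mm (21.5 to 145.5 mm along +x) with a clear square magazine 43 x 43 x 62 mm, open on top, at its front. Origin on the bench under the magazine's axis; z up; -x points out of the mouth. Caps stand stacked in the magazine, and every full press of the plunger shoves out the lowest.
- mouth (a point): Middle of the mouth, a slot at bench level in the magazine's front face, 21.5 mm from the dispenser's origin along -x. As the plunger goes down a steel bar slides out here, flat on the bench, and pushes the lowest cap straight out until its centre is about 75 mm in front of this point. As the plunger rises the bar goes back in and the next cap drops down inside.
- plunger_top (a point): Centre of the top face of the plunger's round grey knob (diameter 40 mm), on top of the housing 85 mm behind the dispenser's origin (+x), about 116 mm above the bench when up. Moves down with the plunger.
- plunger (a joint): Plunger travel in m: 0 fully up, 0.028 fully down (hard stop). A spring pushes back with 1.5 N at the top and 5 N at the bottom and returns it when let go.
- cap1_mid (a point): Centre (half-way up) of the lowest cap in the magazine, the one that comes out. Orange screw cap, a solid disc 32 mm in diameter and 18 mm tall, 12 g, standing flat: centre 9 mm above the bench. z is its axis.
- cap2_mid (a point): Centre of the second cap in the magazine, like the first; it drops 18 mm to bench level inside the magazine after the first has gone. Must stay in the magazine.
- cap3_mid (a point): Centre of the third (top) cap in the magazine. Must stay in the magazine.
- round_mat: Round dark grey mat 72 mm in diameter, stuck on the bench, paper-thin (a cap slides freely onto it). Origin at its centre. It lies either nearer to the robot or farther from it than the dispenser's mouth, the square mat on the other side.
- square_mat: Square dark grey mat 72 x 72 mm, paper-thin, stuck on the bench. Origin at its centre. Not used.
- tube_stand: White block 75 x 32 x 40 mm holding three upright orange-capped tubes, 105 mm tall in all. Loose; leave in place. Origin under its centre.
- beaker: Clear cup 64 mm in diameter, 70 mm tall. Loose; leave in place. Origin under its centre.
- spray_bottle: White bottle 60 mm in diameter, 150 mm tall. Loose; leave in place. Origin under its centre.
- jar: Specimen jar 56 mm in diameter, 55 mm tall. Loose; leave in place. Origin under its centre.
- marker: Marker pen about 128 mm long and 13 mm thick lying on the bench along its x axis, from 48 mm behind the origin to 80 mm ahead of it. Loose; leave in place. Origin on the bench under it.
- dishes: Stack of three clear round dishes, 90 mm in diameter, 42 mm tall. Loose; leave in place. Origin under its centre.
Not all that is in view belongs to the job. Leave any green or purple look-alike of the part that bears cap3_mid alone.

How it is judged:
On the way, in this order (a step that is already met when the one before it is completed fails the run):
1. the plunger is pressed all the way down (value of joint plunger above 0.0245 m), for 0.05 s.
2. the plunger is up again and one cap lies on the bench in front of the mouth (value of joint plunger below 0.004 m and x of cap1_mid in the frame of dispenser below -0.06 m), for 0.1 s.
At the end, for the whole second after the job is handed in: The first cap lies flat and at rest wholly on the round mat (its centre within 21 mm of the mat's centre), the plunger is up (within 4 mm), and the other two caps are in the magazine (horizontal distance between cap1_mid and round_mat below 0.021 m and height (world z) of cap1_mid below 0.012 m and angle between cap1_mid's own z axis and vertical below 0.15 rad and linear speed of cap1 below 0.01 m/s and value of joint plunger below 0.004 m and horizontal distance between each of cap2_mid, cap3_mid and dispenser below 0.012 m); the robot touches nothing.
It fails at once if the dispensed cap is lifted more than 8 mm off the bench or tipped over (height (world z) of cap1_mid above 0.017 m or angle between cap1_mid's own z axis and vertical above 0.6 rad).
It fails at once if a second cap comes out of the dispenser, or a cap is taken out of the top of the magazine (horizontal distance between any of cap2_mid, cap3_mid and dispenser above 0.02 m or height (world z) of cap2_mid above 0.04 m or height (world z) of cap3_mid above 0.058 m).
It fails at once if a bystander is moved by more than 15 mm (distance of any of tube_stand, beaker, spray_bottle, jar, marker, dishes from where it was at the start of the episode above 0.015 m).
It also fails if it takes over 54 s, if anything falls off the work surface, if the arm or the gripper's body presses on something with over 40 N, if the wrist force passes 120 N, or if a joint passes its speed limit or range.

## Working session

There is one attempt and no reset: what is moved stays moved. The work goes in short steps, Python scripts to look and compute and a tool call to move; the robot and the scene stay as the last step left them, time stands still between calls to the robot, and variables do not carry over. Pictures are saved under pics/ and viewed, and the job is handed in when it is done.

Besides the shell and the picture viewer there is one more tool, called as a command line: name --argument value ..., lists and objects as JSON in quotes. carry_out: Moves the arm, as the interface text tells. Its arguments: {"type":"object","properties":{"increments":{"type":"array","items":{"type":"array"}},"newtons":{"type":"number"}},"required":["increments"]}

```bash
mkdir -p pics; ls
cat > h.py <<'E'
import numpy as np,cv2
from bench import arm,cams,order,finder
def save(p,n): cv2.imwrite('pics/'+n+'.png',p['color'][:,:,::-1])
def world(p,px,z=None):
    K=np.array(p['mtx']);d=np.array(p['dist'])
    u=cv2.undistortPoints(np.array(px,float).reshape(-1,1,2),K,d).reshape(-1,2)
    T=np.array(p['world_from_camera'])
    r=np.c_[u,np.ones(len(u))]
    if z is None:
        dd=np.array([p['depth'][int(round(b)),int(round(a))] for a,b in np.array(px).reshape(-1,2)])
        return (r*dd[:,None])@T[:3,:3].T+T[:3,3]
    w=r@T[:3,:3].T; s=(z-T[2,3])/w[:,2]
    return w*s[:,None]+T[:3,3]
E
python3 - <<'E'
from h import *
s=arm.sense();print(s)
for c in ['scene','side','wrist']:
    p=cams.read_camera(c);save(p,c+'0')
    print(c,np.array(p['world_from_camera']).round(3).tolist())
    for t in ['dispenser','plunger_top','cap1_mid','round_mat','square_mat','tube_stand','beaker','spray_bottle','jar','marker','dishes']:
        for r in finder.regions_of(t,p)[:3]:
            m=r['pixels'];w=world(p,[r['point']])[0]
            print(c,t,round(r['conf'],2),np.round(r['point']),m.sum(),w.round(3))
E
```

```text
pics
{'time': 0.0, 'q': array([ 1.18380629,  0.53719082, -0.00442746,  1.5388854 ,  0.00259695,
        1.06728935, -0.07117506]), 'joint_velocities': array([ 0.00193735,  0.00089354,  0.00049877, -0.00021687, -0.00032114,
       -0.00071291, -0.00072151]), 'joint_torque': array([-2.36550350e-04, -5.83407140e+01,  1.04895327e+00, -2.59107721e+01,
        1.24728080e-02,  9.47919383e-03, -2.17946229e-05]), 'tool_pos': array([ 0.20473038, -0.61624242,  0.23039244]), 'ee_rot': array([ 0.41402982,  0.57398643, -0.41337674,  0.57292107]), 'wrist_force': array([-0.23976981,  0.49484845, -0.29869882]), 'moment': array([-0.00757197,  0.03500441,  0.03070751]), 'grip_width': 0.08562378433767535}
scene [[-0.148, 0.721, -0.677, 1.482], [0.989, 0.119, -0.089, 0.118], [0.017, -0.683, -0.73, 1.097], [0.0, 0.0, 0.0, 1.0]]
scene dispenser 0.55 [346. 234.] 2357 [0.591 0.178 0.061]
scene dispenser 0.16 [196. 177.] 569 [ 0.459 -0.245  0.068]
scene plunger_top 0.63 [351. 217.] 200 [0.58  0.184 0.113]
scene plunger_top 0.62 [382. 194.] 413 [0.423 0.267 0.052]
scene round_mat 0.56 [277. 206.] 351 [ 0.467 
[... 592 characters left out ...]
]
side plunger_top 0.88 [220. 270.] 500 [0.564 0.203 0.117]
side round_mat 0.83 [340. 269.] 684 [ 0.449 -0.025  0.002]
side square_mat 0.59 [226. 300.] 5003 [0.553 0.209 0.063]
side square_mat 0.57 [241. 234.] 649 [ 0.684 -0.032 -0.   ]
side tube_stand 0.83 [317. 197.] 1165 [ 0.572 -0.176  0.051]
side beaker 0.66 [389. 201.] 914 [ 0.421 -0.218  0.062]
side spray_bottle 0.95 [280. 162.] 1134 [ 0.707 -0.248  0.074]
side jar 0.75 [296. 384.] 1911 [0.386 0.288 0.053]
side marker 0.67 [347. 194.] 244 [ 0.542 -0.289  0.008]
side dishes 0.91 [132. 282.] 2160 [0.737 0.233 0.042]
wrist [[0.316, -0.903, -0.289, 0.28], [-0.949, -0.301, -0.097, -0.593], [0.0, 0.305, -0.952, 0.373], [0.0, 0.0, 0.0, 1.0]]
```

View pics/scene0.png

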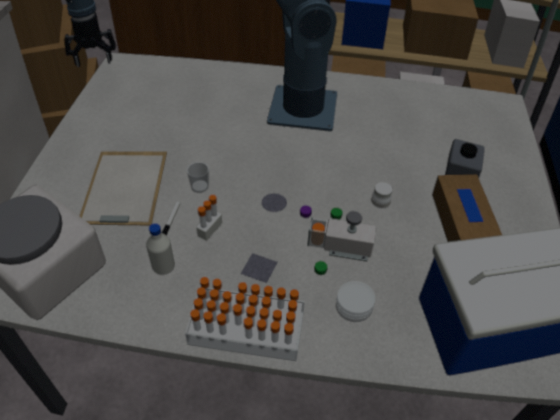

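View pics/side0.png

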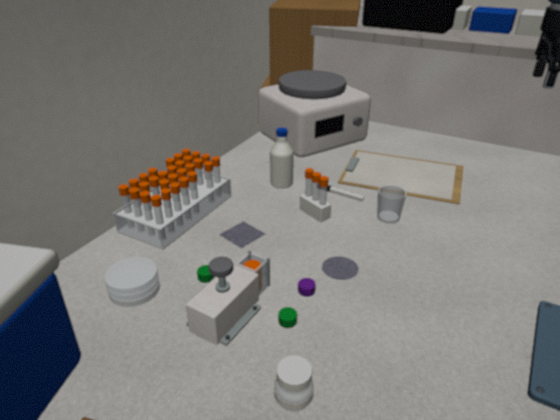

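```bash
cat >> h.py <<'E'
def blob(p,lo,hi,roi=None):
    hsv=cv2.cvtColor(p['color'],cv2.COLOR_RGB2HSV)
    m=cv2.inRange(hsv,np.array(lo),np.array(hi))
    if roi: 
        q=np.zeros_like(m);a,b,c,d=roi;q[b:d,a:c]=m[b:d,a:c];m=q
    n,l,st,ce=cv2.connectedComponentsWithStats(m)
    return [(st[i,4],ce[i].round(1)) for i in range(1,n) if st[i,4]>15],m
E
python3 - <<'E'
from h import *
for c in ['scene','side']:
    p=cams.read_camera(c)
    for n,lo,hi in [('orange',(3,140,90),(18,255,255)),('green',(50,120,40),(80,255,255)),('purple',(125,100,40),(155,255,255))]:
        b,_=blob(p,lo,hi)
        for a,ce in b:
            w=world(p,[ce],0.018 if n!='orange' else .05)[0]
            if -.15<w[1]<.4 and .3<w[0]<.85: print(c,n,a,ce,w.round(3),world(p,[ce])[0].round(3))
    for t in ['round_mat','square_mat']:
        for r in finder.regions_of(t,p):
            ys,xs=np.nonzero(r['pixels'])
            w=world(p,np.c_[xs,ys],0.0)
            # rim
            e,_=cv2.findContours(r['pixels'].astype(np.uint8),0,2)
            print(c,t,r['conf'],len(xs),w.mean(0).round(3),(w.max(0)-w.min(0)).round(3))
    for r in finder.regions_of('plunger_top',p):
        ys,xs=np.nonzero(r['pixels']); w=world(p,np.c_[xs,ys]); 
        k=abs(w[:,2]-.116)<.006; w2=w[k]
        if k.sum()>10: print(c,'knob',r['conf'],k.sum(),((w2.max(0)+w2.min(0))/2).round(4),w2.mean(0).round(4),(w2.max(0)-w2.min(0)).round(3))
    # housing top: depth cloud
    yy,xx=np.mgrid[0:420,0:560]; w=world(p,np.c_[xx.ravel(),yy.ravel()])
    k=(abs(w[:,2]-.064)<.004)&(w[:,0]>.48)&(w[:,0]<.7)&(w[:,1]>.06)&(w[:,1]<.28)
    q=w[k,:2].astype(np.float32)
    print(c,'top',k.sum(),cv2.minAreaRect(q),q.mean(0))
    np.save('cloud_'+c,w)
    x0,y0=(270,180) if c=='scene' else (170,210)
    im=p['color'][y0:y0+110,x0:x0+146,::-1]
    cv2.imwrite(f'pics/crop_{c}.png',cv2.resize(im,None,fx=5,fy=5,interpolation=cv2.INTER_CUBIC))
E
```

```text
scene orange 76 [318.  226.6] [0.569 0.105 0.05 ] [0.572 0.105 0.054]
scene orange 42 [203.9 280.3] [ 0.78  -0.145  0.05 ] [ 0.82  -0.13   0.109]
scene orange 47 [216.4 282.1] [ 0.78  -0.115  0.05 ] [ 0.819 -0.102  0.108]
scene orange 45 [242.2 285.9] [ 0.781 -0.053  0.05 ] [ 0.821 -0.043  0.11 ]
scene orange 43 [254.8 287.5] [ 0.78  -0.023  0.05 ] [ 0.819 -0.015  0.108]
scene orange 51 [201.  290.8] [ 0.81  -0.145  0.05 ] [ 0.848 -0.13   0.108]
scene orange 45 [267.8 289.2] [0.78  0.008 0.05 ] [0.821 0.014 0.11 ]
scene orange 51 [213.7 292.8] [ 0.811 -0.114  0.05 ] [ 0.847 -0.102  0.106]
scene orange 47 [280.7 291.1] [0.781 0.038 0.05 ] [0.82  0.043 0.109]
scene orange 46 [293.9 293. ] [0.781 0.07  0.05 ] [0.818 0.072 0.105]
scene orange 48 [226.6 294.9] [ 0.811 -0.084  0.05 ] [ 0.848 -0.073  0.107]
scene orange 50 [239.7 296.2] [ 0.81  -0.053  0.05 ] [ 0.849 -0.043  0.111]
scene orange 51 [252.6 298.2] [ 0.811 -0.023  0.05 ] [ 0.846 -0.015  0.105]
scene orange 51 [265.7 300. ] [0.811 0.008 0.05 ] [0.85  0.015 0.112]
scene orange 52 [198.  301.8] [ 0.841 -0.144  0.05 ] [ 0.874 -0.13
[... 1328 characters left out ...]
[0.574 0.097 0.05 ] [0.571 0.101 0.054]
side green 175 [204.2 273.7] [0.659 0.132 0.018] [0.657 0.134 0.02 ]
side green 277 [287.3 316.8] [0.47  0.154 0.018] [0.47  0.155 0.019]
side purple 231 [306.3 286.7] [0.476 0.071 0.018] [0.475 0.072 0.018]
side round_mat 0.63 692 [ 0.451 -0.029  0.   ] [0.072 0.073 0.   ]
side square_mat 0.85 650 [ 0.681 -0.03  -0.   ] [0.084 0.082 0.   ]
side knob 0.6 343 [0.5731 0.1911 0.1143] [0.5725 0.1926 0.1151] [0.039 0.038 0.009]
side knob 0.28 77 [ 0.7168 -0.2641  0.1159] [ 0.7133 -0.262   0.1152] [0.035 0.027 0.012]
side top 1753 ((0.5724573731422424, 0.16433148086071014), (0.1718015819787979, 0.05957392230629921), 87.61750793457031) [0.5697394  0.18893944]
```

View pics/crop_scene.png

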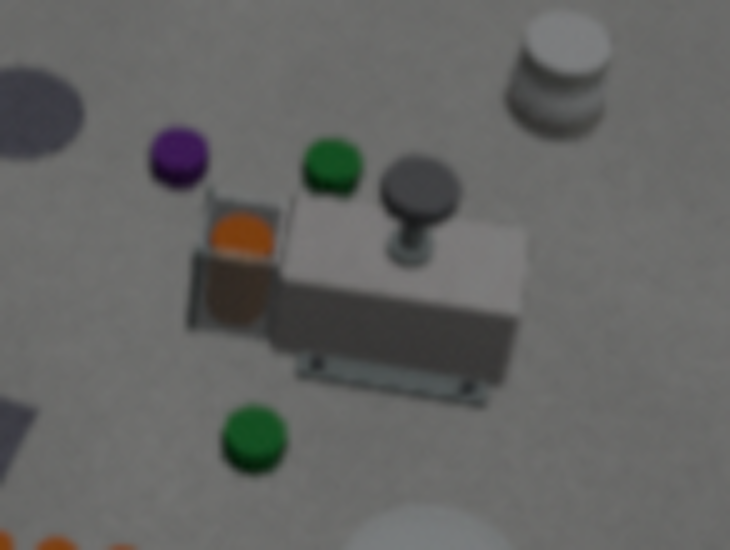

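View pics/crop_side.png

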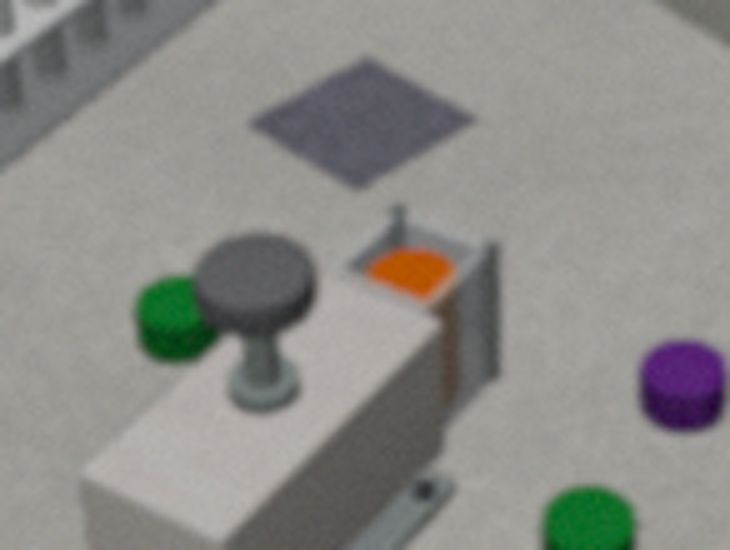

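```bash
cat >> h.py <<'E'
from scipy.spatial.transform import Rotation as R
def togo(x,y,z):
    s=arm.sense();M=R.from_quat(s['ee_rot']).as_matrix()
    d=M.T@(np.array([x,y,z])-s['tool_pos'])*1000
    print('t',round(s['time'],2),'pos',s['tool_pos'].round(4),'F',s['wrist_force'].round(2),'w',round(s['grip_width'],4));print('axes x,y,z:',M.T.round(3).tolist());print('togo mm',d.round(1))
E
python3 - <<'E'
from h import *
togo(.5755,.190,.18)
E
```

```text
t 2.2 pos [ 0.205  -0.6168  0.2313] F [-0.05  0.43 -0.69] w 0.0854
axes x,y,z: [[-0.0, 0.0, -1.0], [0.949, 0.315, -0.0], [0.315, -0.949, -0.0]]
togo mm [  51.3  606.1 -648.8]
```

carry_out --increments '[[0,[0,30,-32],0],[0,[0,30,-32],0],[0,[0,30,-32],0],[0,[0,30,-32],0],[0,[0,30,-32],0],[0,[0,30,-32],0],[0,[0,30,-32],0],[0,[0,30,-32],0],[0,[0,30,-32],0],[0,[0,30,-32],0]]' --newtons 20

```text
time: 3.2
tool_pos: [0.3927, -0.2119, 0.2305]
ee_rot: [0.415, 0.568, -0.419, 0.573]
wrist_force: [1.5, 0.7, 0.8]
grip_width: -0.0002
```

carry_out --increments '[[0,[0,30,-32],0],[0,[0,30,-32],0],[0,[0,30,-32],0],[0,[0,30,-32],0],[0,[0,30,-32],0],[0,[0,30,-32],0],[0,[0,30,-32],0],[0,[0,30,-32],0],[0,[0,20,-20],0],[0,[0,0,0],0]]'

```text
time: 4.2
tool_pos: [0.5641, 0.1518, 0.2309]
ee_rot: [0.416, 0.568, -0.415, 0.576]
wrist_force: [-0.9, -0.7, 0.1]
grip_width: -0.0
```

Run:
```python
from h import *
togo(.5755,.190,.13)
p=cams.read_camera('wrist');save(p,'wrist1')
p=cams.read_camera('side');save(p,'side1')
```

```text
t 4.2 pos [0.5641 0.1518 0.2309] F [-0.86 -0.66  0.05] w -0.0
axes x,y,z: [[0.011, -0.006, -1.0], [0.951, 0.309, 0.008], [0.309, -0.951, 0.009]]
togo mm [100.8  21.9 -33.7]
```

View pics/wrist1.png

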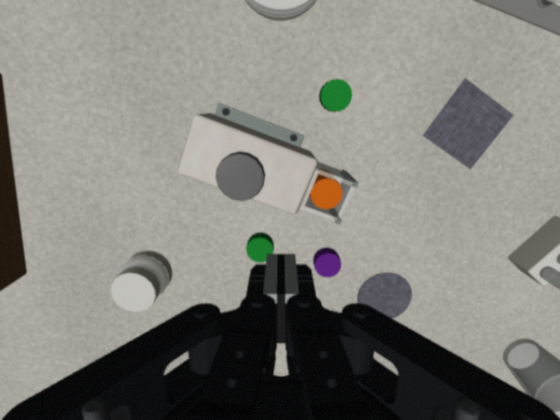

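Run:
```python
from h import *
p=cams.read_camera('wrist')
for t in ['plunger_top','cap3_mid','round_mat','dispenser']:
  for r in finder.regions_of(t,p)[:2]:
    ys,xs=np.nonzero(r['pixels']);w=world(p,np.c_[xs,ys])
    print(t,r['conf'],np.round(r['point']),len(xs),((w.max(0)+w.min(0))/2).round(4),np.median(w,0).round(4),(w.max(0)-w.min(0)).round(3))
    if t=='plunger_top':
        k=abs(w[:,2]-.116)<.006
        if k.sum()>10:print('top',k.sum(),cv2.minEnclosingCircle(w[k,:2].astype(np.float32)),w[k].mean(0))
yy,xx=np.mgrid[0:420,0:560]; w=world(p,np.c_[xx.ravel(),yy.ravel()])
k=(abs(w[:,2]-.064)<.004)&(w[:,0]>.48)&(w[:,0]<.7)&(w[:,1]>.06)&(w[:,1]<.28)
print(k.sum(),cv2.minAreaRect(w[k,:2].astype(np.float32)))
```

```text
plunger_top 0.93 [232. 174.] 1876 [0.5964 0.1877 0.2388] [0.5766 0.1875 0.1151] [0.08  0.039 0.269]
top 1825 ((0.575424075126648, 0.18796509504318237), 0.019700676202774048) [0.5761453  0.18775155 0.11506719]
cap3_mid 0.93 [323. 260.] 675 [0.5474 0.1055 0.1858] [0.4837 0.0639 0.0171] [0.178 0.132 0.375]
cap3_mid 0.8 [255. 244.] 626 [0.5482 0.1513 0.1862] [0.4789 0.147  0.017 ] [0.177 0.04  0.374]
round_mat 0.66 [385. 291.] 1827 [0.5307 0.053  0.1852] [ 4.572e-01 -3.060e-02  1.000e-04] [0.212 0.237 0.376]
round_mat 0.45 [235. 172.] 1922 [0.578  0.1914 0.1857] [0.5762 0.1875 0.1151] [0.117 0.048 0.375]
dispenser 0.7 [250. 159.] 10966 [0.5813 0.1636 0.1852] [0.5847 0.18   0.0631] [0.111 0.202 0.376]
dispenser 0.67 [322. 190.] 817 [0.5962 0.1297 0.2051] [0.5724 0.1042 0.0532] [0.081 0.084 0.336]
6781 ((0.5742720365524292, 0.16417308151721954), (0.16811822354793549, 0.05972902849316597), 87.77693939208984)
```

carry_out --increments '[[0,[20,11,-16],0],[0,[25,11,-16],0],[0,[25,0,0],0],[0,[25,0,0],0],[0,[6,0,0],0],[0,[0,0,0],0]]'

```text
time: 5.15
tool_pos: [0.5781, 0.1759, 0.1293]
ee_rot: [0.42, 0.562, -0.421, 0.575]
wrist_force: [-0.1, -0.6, 0.6]
grip_width: -0.0001
```

Run:
```python
from h import *
togo(.576,.188,.116)
```

```text
t 5.15 pos [0.5781 0.1759 0.1293] F [-0.07 -0.57  0.58] w -0.0001
axes x,y,z: [[0.014, -0.012, -1.0], [0.956, 0.293, 0.01], [0.293, -0.956, 0.015]]
togo mm [ 13.1   1.4 -12.4]
```

carry_out --increments '[[0,[2,1,-10],0],[0,[5,0,-3],0],[0,[8,0,0],0],[0,[8,0,0],0],[0,[8,0,0],0],[0,[8,0,0],0]]'

```text
time: 5.75
tool_pos: [0.5781, 0.1899, 0.093]
ee_rot: [0.422, 0.56, -0.419, 0.576]
wrist_force: [-2.7, -0.4, 4.9]
grip_width: 0.0002
```

Run:
```python
from h import *
togo(.576,.188,.086)
```

```text
t 5.75 pos [0.5781 0.1899 0.093 ] F [-2.75 -0.43  4.94] w 0.0002
axes x,y,z: [[0.021, -0.01, -1.0], [0.956, 0.292, 0.017], [0.291, -0.956, 0.015]]
togo mm [ 7.  -2.7  1.1]
```

carry_out --increments '[[0,[4,0,0],0],[0,[4,0,0],0],[0,[3,0,0],0],[0,[2,0,0],0],[0,[2,0,0],0]]'

```text
time: 6.25
tool_pos: [0.5782, 0.19, 0.0879]
ee_rot: [0.421, 0.559, -0.421, 0.577]
wrist_force: [-8.2, -3.1, 19.6]
grip_width: 0.0003
```

Run:
```python
from h import *
p=cams.read_camera('side');cv2.imwrite('pics/side2.png',cv2.resize(p['color'][200:350,150:400,::-1],None,fx=3,fy=3))
togo(.576,.188,.2)
```

```text
t 6.3 pos [0.5782 0.19   0.0878] F [-8.46 -2.32 21.89] w 0.0001
axes x,y,z: [[0.02, -0.014, -1.0], [0.957, 0.291, 0.015], [0.29, -0.957, 0.02]]
togo mm [-112.2   -0.9    3.5]
```

View pics/side2.png

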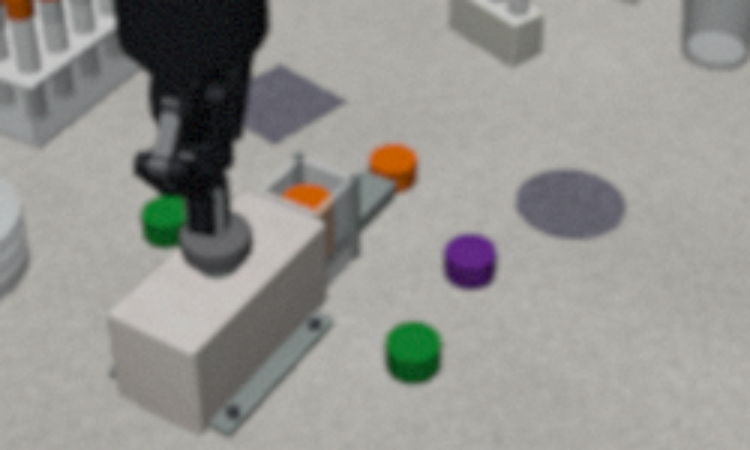

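The side view shows the bar fully out and the orange cap in front of it at (393,165) in the crop. The plunger is down and the knob is under the fingers. I'll release it slowly.

carry_out --increments '[[0,[-4,0,0],0],[0,[-6,0,0],0],[0,[-8,0,0],0],[0,[-10,0,0],0],[0,[-15,0,0],0],[0,[-25,0,0],0],[0,[-30,0,0],0],[0,[-20,0,0],0],[0,[0,0,0],0]]'

```text
time: 7.2
tool_pos: [0.5765, 0.1913, 0.2138]
ee_rot: [0.422, 0.559, -0.421, 0.577]
wrist_force: [0.1, -0.5, -0.4]
grip_width: 0.0
```

Run:
```python
from h import *
for c in ['side','scene','wrist']:
    p=cams.read_camera(c);save(p,c+'3')
    if c=='side': cv2.imwrite('pics/side3.png',cv2.resize(p['color'][200:350,150:400,::-1],None,fx=3,fy=3))
    for a,ce in blob(p,(3,140,90),(18,255,255))[0]:
        w=world(p,[ce],.018)[0]; d=world(p,[ce])[0]
        if .4<d[0]<.75 and -.1<d[1]<.15: print(c,a,ce,w.round(4),d.round(4))
    for r in finder.regions_of('round_mat',p)[:1]:
        ys,xs=np.nonzero(r['pixels']);w=world(p,np.c_[xs,ys],0);print(c,'mat',r['conf'],len(xs),w.mean(0).round(4),((w.max(0)+w.min(0))/2).round(4),(w.max(0)-w.min(0)).round(4))
togo(.576,.188,.2)
```

```text
side 195 [280.6 255.5] [0.5606 0.0142 0.018 ] [0.5603 0.0148 0.0185]
side mat 0.66 654 [ 0.4504 -0.0277  0.    ] [ 0.451  -0.0285  0.    ] [0.0693 0.0686 0.    ]
scene 79 [280.1 230.6] [0.571  0.0071 0.018 ] [0.5662 0.0065 0.0123]
scene 22 [317.6 228.6] [0.5481 0.104  0.018 ] [0.5623 0.1042 0.0345]
scene mat 0.93 372 [ 0.4574 -0.0269  0.    ] [ 0.4567 -0.0268  0.    ] [0.0704 0.0693 0.    ]
wrist 592 [359.2 215. ] [0.5657 0.0933 0.018 ] [0.5696 0.0992 0.0343]
wrist 732 [431.3 233.8] [0.5679 0.0083 0.018 ] [0.5677 0.0076 0.0169]
wrist mat 0.68 1663 [ 0.4606 -0.0316  0.    ] [ 0.4593 -0.0306  0.    ] [0.0584 0.0719 0.    ]
t 7.5 pos [0.5741 0.19   0.2088] F [ 0.35  0.09 -0.59] w -0.0001
axes x,y,z: [[0.015, -0.017, -1.0], [0.957, 0.29, 0.009], [0.29, -0.957, 0.02]]
togo mm [8.9 1.2 2.3]
```

View pics/side3.png

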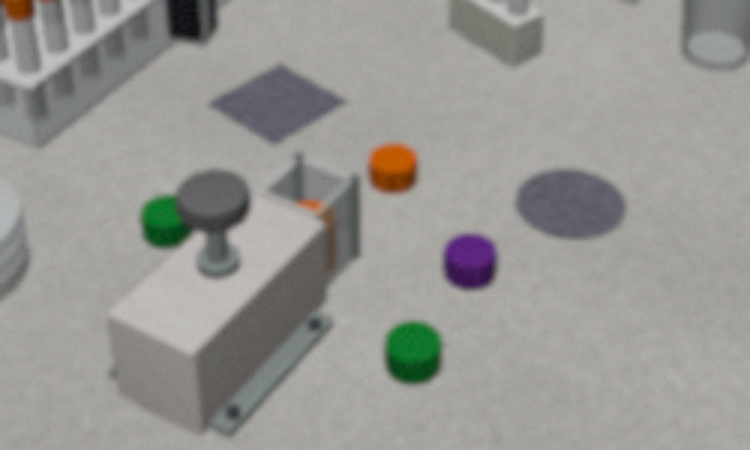

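View pics/wrist3.png

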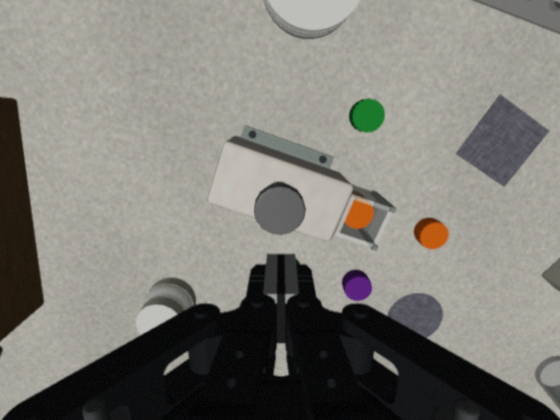

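Run:
```python
from h import *
togo(.6135,.0234,.120)
```

```text
t 7.5 pos [0.5741 0.19   0.2088] F [ 0.35  0.09 -0.59] w -0.0001
axes x,y,z: [[0.015, -0.017, -1.0], [0.957, 0.29, 0.009], [0.29, -0.957, 0.02]]
togo mm [ 92.2 -11.4 169.1]
```

carry_out --increments '[[22,[0,-2,35],-1],[22,[10,-2,35],0],[22,[15,-2,35],0],[22,[20,-2,35],0],[22,[20,-1,30],0],[22,[20,0,0],0],[22,[0,0,0],0]]'

```text
time: 8.2
tool_pos: [0.6166, 0.0192, 0.1181]
ee_rot: [0.411, 0.567, -0.418, 0.578]
wrist_force: [0.1, -0.1, 0.3]
grip_width: 0.022
```

Run:
```python
from h import *
togo(.6135,.0234,.120)
```

```text
t 8.2 pos [0.6166 0.0192 0.1181] F [ 0.14 -0.14  0.29] w 0.022
axes x,y,z: [[0.006, -0.016, -1.0], [0.95, 0.311, 0.001], [0.311, -0.95, 0.018]]
togo mm [-2.  -1.6 -4.9]
```

carry_out --increments '[[22,[20,-1,-4],0],[22,[25,0,0],0],[22,[20,0,0],0],[22,[0,0,0],0]]'

```text
time: 8.6
tool_pos: [0.6151, 0.0239, 0.0523]
ee_rot: [0.411, 0.568, -0.417, 0.578]
wrist_force: [-0.4, -0.2, -0.1]
grip_width: 0.0221
```

Run:
```python
from h import *
togo(.6135,.0234,.005)
p=cams.read_camera('wrist');save(p,'wrist4')
for a,ce in blob(p,(3,140,90),(18,255,255))[0]: print(a,ce,world(p,[ce],.018)[0].round(4))
p=cams.read_camera('scene')
for a,ce in blob(p,(3,140,90),(18,255,255),(240,190,340,245))[0]: print(a,ce,world(p,[ce],.018)[0].round(4))
p=cams.read_camera('side');cv2.imwrite('pics/side4.png',cv2.resize(p['color'][180:330,170:420,::-1],None,fx=3,fy=3))
```

```text
t 8.6 pos [0.6151 0.0239 0.0523] F [-0.38 -0.21 -0.07] w 0.0221
axes x,y,z: [[0.006, -0.015, -1.0], [0.95, 0.313, 0.001], [0.313, -0.95, 0.016]]
togo mm [47.3 -1.7 -0.8]
225 [122.1 273.9] [0.5669 0.1062 0.018 ]
33 [117.8 266.3] [0.5712 0.1095 0.018 ]
36 [100.  268.9] [0.5662 0.1193 0.018 ]
806 [111.  297.3] [0.5487 0.1099 0.018 ]
1983 [281.3 313.2] [0.5697 0.0065 0.018 ]
28 [283.3 230.7] [0.5699 0.0154 0.018 ]
21 [317.8 228.7] [0.5483 0.1046 0.018 ]
```

View pics/wrist4.png

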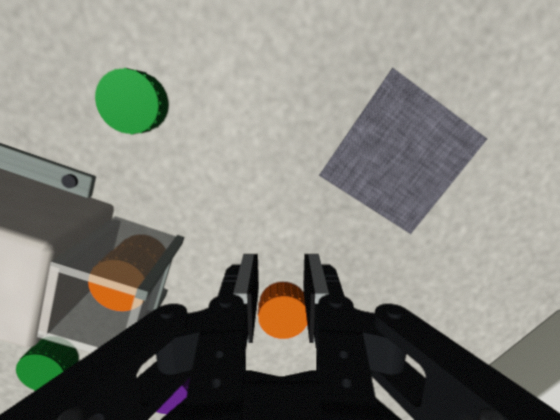

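View pics/side4.png

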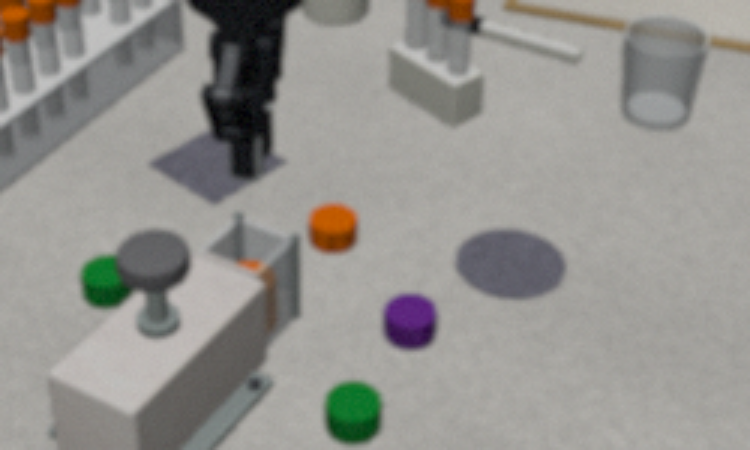

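carry_out --increments '[[22,[20,-1,0],0],[22,[17,-1,0],0],[22,[7,0,0],0],[22,[2,0,0],0]]'

```text
time: 9.15
tool_pos: [0.621, 0.0235, 0.0134]
ee_rot: [0.415, 0.564, -0.414, 0.582]
wrist_force: [-0.4, -0.3, 0.0]
grip_width: 0.022
```

Run:
```python
from h import *
togo(.4755,-.021,.005)
```

```text
t 9.15 pos [0.621  0.0235 0.0134] F [-0.4  -0.32  0.01] w 0.022
axes x,y,z: [[0.021, -0.014, -1.0], [0.95, 0.313, 0.016], [0.313, -0.95, 0.02]]
togo mm [   6.  -152.2   -3.4]
```

carry_out --increments '[[22,[6,0,0],0],[22,[2,0,0],0],[22,[0,0,0],0]]'

```text
time: 9.45
tool_pos: [0.622, 0.0236, 0.0058]
ee_rot: [0.415, 0.564, -0.414, 0.582]
wrist_force: [0.2, -0.4, -0.4]
grip_width: 0.022
```

Run:
```python
from h import *
togo(.4755,-.021,.006)
```

```text
t 9.45 pos [0.622  0.0236 0.0058] F [ 0.17 -0.44 -0.36] w 0.022
axes x,y,z: [[0.022, -0.014, -1.0], [0.95, 0.313, 0.017], [0.313, -0.95, 0.02]]
togo mm [  -2.9 -153.1   -3.5]
```

carry_out --increments '[[22,[0,-8,-1],0],[22,[0,-8,-1],0],[22,[0,-8,-0.3],0],[22,[0,-8,0],0],[22,[0,-8,0],0],[22,[0,-8,0],0],[22,[0,-8,0],0],[22,[0,0,0],0]]'

```text
time: 10.25
tool_pos: [0.5627, 0.0062, 0.0057]
ee_rot: [0.415, 0.563, -0.414, 0.582]
wrist_force: [-0.8, 0.4, -0.3]
grip_width: 0.0219
```

Run:
```python
from h import *
togo(.4755,-.021,.006)
p=cams.read_camera('wrist');save(p,'wrist5')
for a,ce in blob(p,(3,140,90),(18,255,255))[0]: print(a,ce,world(p,[ce],.018)[0].round(4))
p=cams.read_camera('side');cv2.imwrite('pics/side5.png',cv2.resize(p['color'][180:330,170:420,::-1],None,fx=3,fy=3))
```

```text
t 10.25 pos [0.5627 0.0062 0.0057] F [-0.84  0.43 -0.26] w 0.0219
axes x,y,z: [[0.023, -0.014, -1.0], [0.95, 0.312, 0.017], [0.312, -0.95, 0.021]]
togo mm [ -1.9 -91.3  -1.3]
1626 [ 18.2 226.8] [0.5553 0.119  0.018 ]
754 [ 64.6 234.8] [0.5576 0.1    0.018 ]
2899 [280.  323.9] [ 0.543 -0.001  0.018]
```

View pics/wrist5.png

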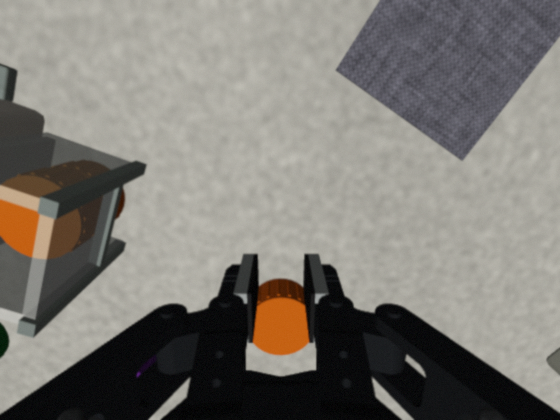

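View pics/side5.png

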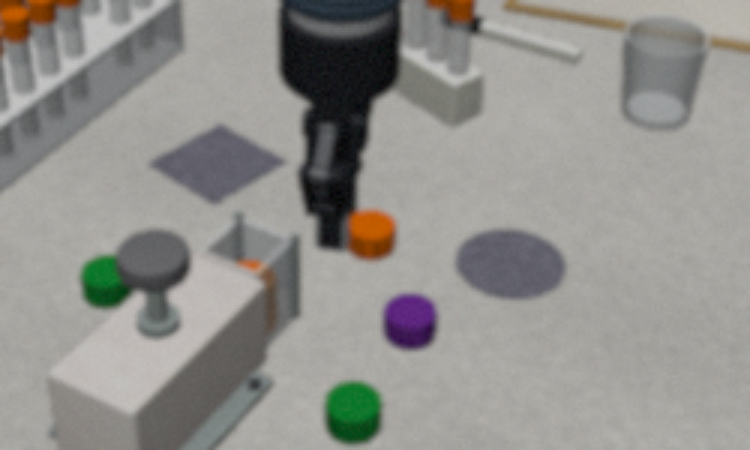

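The cap sits centred between the fingertips at wrist (280,324) and is moving towards the mat. I'll carry on.

carry_out --increments '[[22,[0,-8,0],0],[22,[0,-8,0],0],[22,[0,-8,0],0],[22,[0,-8,0],0],[22,[0,-8,0],0],[22,[0,-8,0],0],[22,[0,-8,0],0],[22,[0,-8,0],0],[22,[0,-6,0],0],[22,[0,0,0],0]]'

```text
time: 11.35
tool_pos: [0.4922, -0.0167, 0.0046]
ee_rot: [0.416, 0.563, -0.413, 0.583]
wrist_force: [0.4, 0.2, -0.3]
grip_width: 0.022
```

Run:
```python
from h import *
togo(.4755,-.021,.006)
p=cams.read_camera('wrist');save(p,'wrist6')
for a,ce in blob(p,(3,140,90),(18,255,255))[0]: print(a,ce,world(p,[ce],.018)[0].round(4))
p=cams.read_camera('side');cv2.imwrite('pics/side6.png',cv2.resize(p['color'][180:330,220:470,::-1],None,fx=3,fy=3))
```

```text
t 11.35 pos [ 0.4922 -0.0167  0.0046] F [ 0.45  0.2  -0.26] w 0.022
axes x,y,z: [[0.025, -0.013, -1.0], [0.95, 0.313, 0.02], [0.312, -0.95, 0.021]]
togo mm [ -1.8 -17.2  -1.1]
2886 [280.4 326.6] [ 0.472  -0.0243  0.018 ]
```

View pics/side6.png

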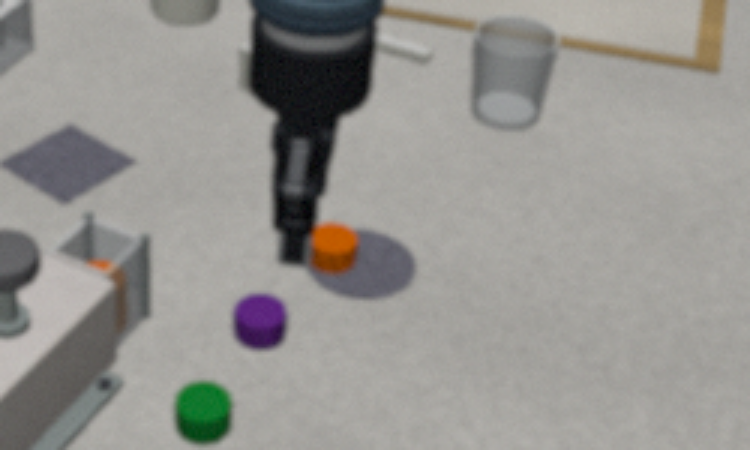

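carry_out --increments '[[22,[-0.5,-6,0],0],[22,[-0.5,-6,0],0],[22,[-0.5,-6,0],0],[22,[0,-2,0],0],[22,[0,0,0],0]]'

```text
time: 11.95
tool_pos: [0.4735, -0.0227, 0.0059]
ee_rot: [0.416, 0.563, -0.412, 0.583]
wrist_force: [0.7, 0.4, 0.6]
grip_width: 0.0221
```

```bash
cat > chk.py <<'E'
from h import *
import sys
n=sys.argv[1]
togo(.4755,-.021,.006)
for c,roi in [('side',(300,230,400,300)),('scene',(240,170,320,240))]:
    p=cams.read_camera(c);save(p,c+n)
    hsv=cv2.cvtColor(p['color'],cv2.COLOR_RGB2HSV)
    _,o=blob(p,(3,140,60),(18,255,255),roi)
    ys,xs=np.nonzero(o)
    print(c,'cap@.009',world(p,[[ (xs.min()+xs.max())/2,(ys.min()+ys.max())/2]],.009)[0].round(4),len(xs))
    x0,y0,_,_=roi
    im=p['color'][y0-20:y0+80,x0-20:x0+110,::-1]
    cv2.imwrite(f'pics/{c}{n}c.png',cv2.resize(im,None,fx=5,fy=5,interpolation=cv2.INTER_CUBIC))
E
python3 chk.py 7
```

```text
t 11.95 pos [ 0.4735 -0.0227  0.0059] F [0.68 0.35 0.63] w 0.0221
axes x,y,z: [[0.027, -0.013, -1.0], [0.949, 0.313, 0.022], [0.313, -0.95, 0.021]]
togo mm [-0.   2.5 -0.9]
side cap@.009 [ 0.4504 -0.0317  0.009 ] 204
scene cap@.009 [0.4904 0.0381 0.009 ] 84
```

View pics/side7c.png

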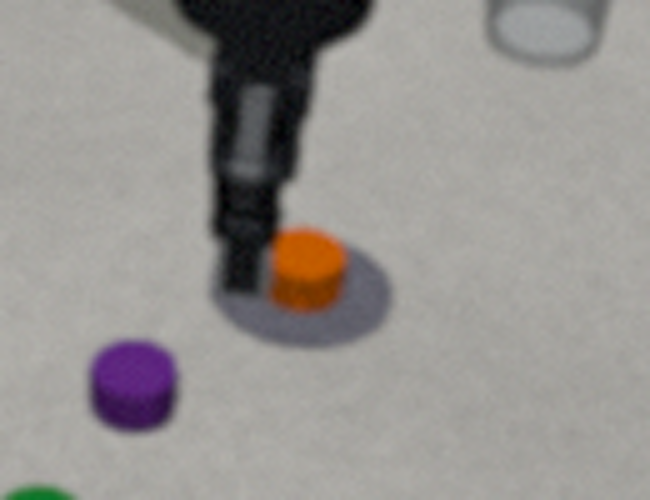

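The cap's base centre is at about (307,285) in the crop and the mat's centre at about (302,290), so it is well inside. I'll back off along the push line, then go up.

carry_out --increments '[[22,[0,6,0],0],[22,[-1,10,0],0],[22,[-2,15,0],0],[22,[-5,15,0],0],[22,[-30,0,0],0],[22,[-40,0,0],0],[22,[-40,0,0],0],[22,[-40,0,0],0],[22,[0,0,0],0]]'

```text
time: 12.95
tool_pos: [0.5224, -0.0012, 0.1719]
ee_rot: [0.417, 0.563, -0.409, 0.584]
wrist_force: [0.7, -1.0, 0.2]
grip_width: 0.022
```

```bash
sed -i "s/(240,170,320,240)/(250,185,300,225)/" chk.py; python3 chk.py 8
python3 - <<'E'
from h import *
for c in ['side','scene']:
    p=cams.read_camera(c)
    for t in ['plunger_top','tube_stand','beaker','spray_bottle','jar','marker','dishes']:
        for r in finder.regions_of(t,p)[:1]:
            ys,xs=np.nonzero(r['pixels'])
            print(c,t,round(r['conf'],2),np.round(r['point']),world(p,[r['point']])[0].round(3))
E
```

```text
t 12.95 pos [ 0.5224 -0.0012  0.1719] F [ 0.74 -0.99  0.16] w 0.022
axes x,y,z: [[0.031, -0.008, -0.999], [0.948, 0.316, 0.027], [0.316, -0.949, 0.018]]
togo mm [164.5 -55.1   1.1]
side cap@.009 [ 0.4512 -0.0313  0.009 ] 220
scene cap@.009 [ 0.4535 -0.0286  0.009 ] 100
side plunger_top 0.79 [221. 272.] [0.562 0.204 0.114]
side tube_stand 0.58 [322. 200.] [ 0.556 -0.168  0.052]
side beaker 0.83 [389. 206.] [ 0.421 -0.222  0.049]
side spray_bottle 0.89 [280. 162.] [ 0.708 -0.245  0.076]
side jar 0.71 [297. 384.] [0.383 0.29  0.056]
side marker 0.72 [346. 192.] [ 0.546 -0.292  0.012]
side dishes 0.82 [132. 282.] [0.735 0.234 0.044]
scene plunger_top 0.73 [347. 236.] [0.599 0.181 0.062]
scene tube_stand 0.96 [206. 214.] [ 0.591 -0.183  0.069]
scene beaker 0.82 [195. 177.] [ 0.458 -0.247  0.068]
scene spray_bottle 0.81 [159. 252.] [ 0.745 -0.26   0.092]
scene jar 0.72 [383. 196.] [0.428 0.272 0.048]
scene marker 0.53 [171. 218.] [ 0.572 -0.291  0.015]
scene dishes 0.91 [352. 304.] [0.783 0.208 0.037]
```

View pics/side8.png

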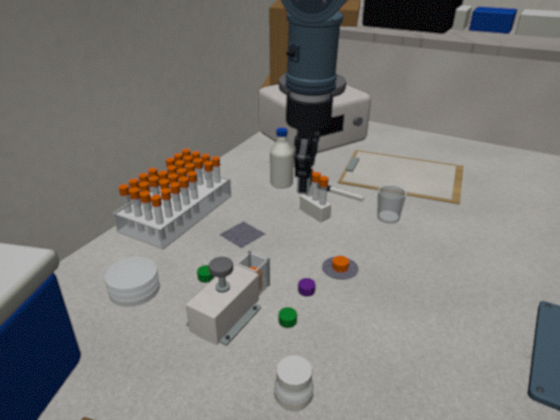

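View pics/scene8c.png

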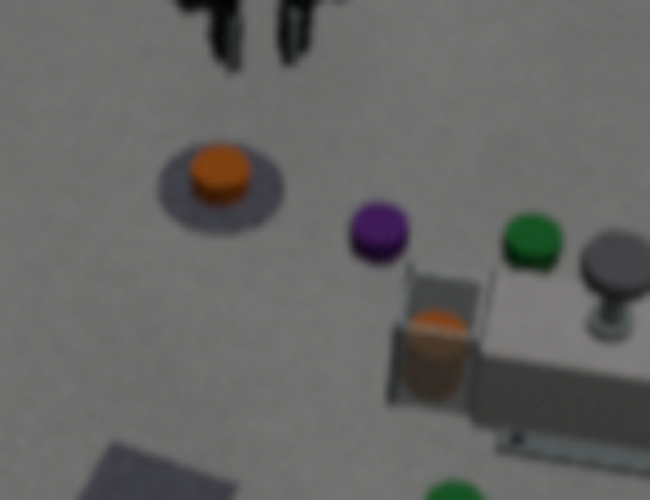

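View pics/side8c.png

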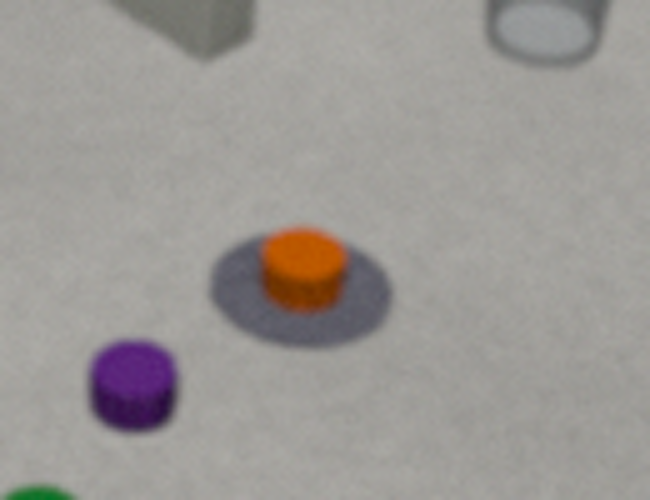

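The views show the cap flat and nearly centred on the round mat, with two caps still in the magazine and the plunger up. The bystanders haven't moved and the gripper is clear. I'm handing in.

```bash
python3 -c "
from bench import order
print(order.close_job())"
```

```text
the job is handed in; nothing more can be done
None
```

The job is done and handed in at about 13–14 s on the robot's clock. I pressed the plunger to its hard stop (knob at 0.088 m, about 20 N) and let it spring back, and one cap came out. I then pushed that cap along the bench with two fingertips onto the round mat, without lifting it.

**Cap on the mat:** it lies flat, with its centre within about 5 mm of the mat's centre in both the side and scene cameras; the limit is 21 mm.

**Dispenser:** the plunger is up (0.114 m in the side camera), and the other two caps are still in the magazine.

**Bystanders:** they look unmoved in the pictures. Most of their network positions agreed with the start within about 10 mm. The exceptions were the partly hidden tube stand, which was about 18 mm off in the side view but 4 mm in the scene view, and the marker, about 15 mm off in the scene view but 6 mm in the side view. The spray bottle was compared in the side view only, because the scene network missed it at the start.

**Checks that disagreed:** the last scene-camera "plunger_top" hit landed on the housing instead of the knob (height 0.062 m), so I did not use it. An earlier scene reading of the cap was spoiled by its search window taking in the magazine; I narrowed the window and the repeat agreed with the side camera.

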